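Put the press spacers back in their rack

TASK

Put the two flat aluminium spacer plates back in the wooden rack, each upright in the slot whose width matches its thickness (a snug sliding fit: too tight is wrong and so is a sloppy wide slot). Slide each one right down onto the slot's floor, roughly centred along the slot, and let go; one slot stays empty.

Things in the scene. Friction and masses are not known exactly. Their poses are not given: they have to be found in the camera images.
- spacer_10: loose flat aluminium spacer plate 10 mm thick, 70 mm long and 58 mm high, 105 g or a little more or less, with two dark round holes showing on each face; it starts upright on its long narrow edge on the worktop; the other one is 15 mm thick. Origin: centre of its underside; x along its length, y through its thickness, z up. Take it across the thickness by its upper part.
- spacer_15: loose flat aluminium spacer plate 15 mm thick, 70 mm long and 58 mm high, 158 g or a little more or less, with two dark round holes showing on each face; it starts upright on its long narrow edge on the worktop; the other one is 10 mm thick. Origin: centre of its underside; x along its length, y through its thickness, z up. Take it across the thickness by its upper part.
- rack: fixed dark wooden base board of the rack, 86 x 166 mm and 5 mm thick, on the worktop; three slot blocks stand on it in a row along its y, 46 mm from centre to centre, their slots all along its x, so walls end 30 mm above the worktop. Neighbouring slots are close: open the gripper only a little when letting go beside a plate already racked. Origin: centre of its underside.
- slot_12: beech slot block, 60 x 44 mm and 25 mm high, fixed on the rack; one straight slot 12 mm wide runs along its x through its middle, open at both ends and at the top; the slot's floor (black) is 3 mm above the block's underside, the walls stand 22 mm above that floor and their top inner edges are rounded at 5 mm as a lead-in. Origin: centre of the underside; x along the slot, y across it, z up. It fits the 10 mm spacer. It may be in any of the rack's three places.
- slot_17: beech slot block, 60 x 44 mm and 25 mm high, fixed on the rack; one straight slot 17 mm wide runs along its x through its middle, open at both ends and at the top; the slot's floor (black) is 3 mm above the block's underside, the walls stand 22 mm above that floor and their top inner edges are rounded at 5 mm as a lead-in. Origin: centre of the underside; x along the slot, y across it, z up. It fits the 15 mm spacer. It may be in any of the rack's three places.
- slot_22: beech slot block, 60 x 44 mm and 25 mm high, fixed on the rack; one straight slot 22 mm wide runs along its x through its middle, open at both ends and at the top; the slot's floor (black) is 3 mm above the block's underside, the walls stand 22 mm above that floor and their top inner edges are rounded at 5 mm as a lead-in. Origin: centre of the underside; x along the slot, y across it, z up. It stays empty. It may be in any of the rack's three places.
- slot_12_floor (a point): point at the centre of the floor of the 12 mm wide slot; axes as the block's (x along the slot, y across, z up)
- slot_17_floor (a point): point at the centre of the floor of the 17 mm wide slot; axes as the block's (x along the slot, y across, z up)
There are look-alikes about, which are no part of the job. What is shaped like the spacer_10 but green, orange or pink is not meant.

How it is judged:
At the end, for the whole second after the job is handed in: The 10 mm spacer stands in the 12 mm slot and the 15 mm spacer in the 17 mm slot: underside within 4 mm of the slot's floor, within 15 mm of the middle along the slot and 5 mm across it, along the slot within 0.12 rad, upright within 0.15 rad, at rest (x of spacer_10 in the frame of slot_12_floor between -0.015 and 0.015 m and y of spacer_10 in the frame of slot_12_floor between -0.005 and 0.005 m and z of spacer_10 in the frame of slot_12_floor between -0.003 and 0.004 m and angle between each of spacer_10, spacer_15's own z axis and vertical below 0.15 rad and angle between the x axis of spacer_10 and the x axis of slot_12, either way round below 0.12 rad and linear speed of each of spacer_10, spacer_15 below 0.02 m/s and x of spacer_15 in the frame of slot_17_floor between -0.015 and 0.015 m and y of spacer_15 in the frame of slot_17_floor between -0.005 and 0.005 m and z of spacer_15 in the frame of slot_17_floor between -0.003 and 0.004 m and angle between the x axis of spacer_15 and the x axis of slot_17, either way round below 0.12 rad); the robot touches nothing.
It also fails if it takes over 64 s, if anything falls off the work surface, if the arm or the gripper's body presses on something with over 40 N, if the wrist force passes 120 N, or if a joint passes its speed limit or range.

ROBOT

A 6-joint arm with a two-finger parallel gripper is mounted at the origin on a cart in front of the work surface, level with it; the furniture and walls round the work are solid. World frame = base frame: x ahead of the robot, y to its left, z up, the work surface at z = 0. Lengths are in m, angles in rad, forces in N, time in s.
With the tool pointing down it reaches from about 0.3 to 0.825 m from the base axis. Payload 5.4 kg.
Tool frame: the origin (TCP) lies at the very end of the fingers, on their centre line; the grasp point (between the pads) lies 19 mm behind it; z points along the fingers, x is the direction in which the jaws open and shut, and the axes are right-handed (so a half turn about z gives the same grasp; the last joint's range is limited). The gripper opens to 92 mm and grips with 3 to 60 N. Pads are 20 mm wide; open, the fingers measure 128 mm over their backs; the gripper's body (75 mm by 189 mm) begins 69 mm behind the grasp point.
Start: joints at [0.912, 0.158, 1.597, -0, 1.386, -0.21], TCP at [0.249, 0.518, 0.215] pointing down, gripper open.
Joint ranges: [-2.91, 2.91], [-0.94, 2.29], [0.18, 2.7], [-1.29, 4.43], [0.17, 2.64], [-3, 3]. Speed limits (rad/s): [2.57, 2.57, 3.14, 3.14, 3.14, 3.14].

INTERFACE

Orientations are given as a rotation vector (axis times angle).
In Python, from workcell import bot gives the robot as it stands. Calls block until the motion is done:
- bot.goto(position, orientation): joint-space move of the TCP to a pose.
- bot.line_to(position, rot=None, max_speed=0.15): straight line of the TCP; rot=None keeps the orientation; max_speed is the mean speed in m/s.
- bot.set_joints(angles): joint-space move.
- bot.set_gripper(opening, newtons=None): opening from 0.0 (shut) to 1.0 (fully open); newtons is the grip in N (None keeps the last); returns when the fingers have stopped.
- bot.hold(seconds).
- bot.inverse_kinematics(position, orientation): joint angles nearest the present ones, or None.
- bot.read_camera(name): name is "scene" or "top" or "wrist"; returns a dict with "pixels" (420x560x3 uint8, blue, green, red), "fx", "fy", "cx", "cy" (pixels), "R" (3x3) and "t" (3): a world point X has camera coordinates R X + t. Camera axes: x right, y down, z forward; pixel columns grow to the right and rows downward; lengths in m; the calibration is good to about 2 mm. A picture is of the moment at which its call begins. There is no depth.
A pose or a line that the arm cannot do raises bot.MotionError and nothing moves.
- bot.job_done(): hands the job in, once; it reports no verdict.
Readings, each from a call of its own:
- bot.current_clock(): time.
- bot.current_joints(): joint angles.
- bot.current_joint_vel(): joint speeds.
- bot.current_effort(): joint torques, N m.
- bot.current_ee_pos(): TCP position.
- bot.current_tool_rot(): TCP orientation.
- bot.current_contact_force(): force on the tool from outside, world axes, zero at the start.
- bot.current_ft_torque(): the same for the moment, N m.
- bot.current_opening(): opening from 0.0 (shut) to 1.0 (fully open).
Only numpy, scipy, OpenCV 4.12 (cv2) and the standard library are available. Lean on these libraries where they do the work, as an engineer would, in place of code of your own. Each camera call takes 0.05 s, during which the arm holds its last target.

## Working session

There is one attempt and no reset: what is moved stays moved. The work goes in short steps, each a Python script; the robot and the scene stay as the last script left them, time stands still between calls to the robot, and variables do not carry over. Pictures are saved under pics/ and viewed, and the job is handed in when it is done.

```bash
mkdir -p pics; python3 - <<'E'
from workcell import bot
import cv2
for n in ["scene","top","wrist"]:
    d=bot.read_camera(n); cv2.imwrite(f"pics/{n}0.png",d["pixels"])
    print(n,d["fx"],d["fy"],d["cx"],d["cy"],d["R"],d["t"])
print(bot.current_clock(),bot.current_tool_rot())
E
```

```text
scene 380.67310660527795 380.67310660527795 277.60766324104566 210.87626938889488 [[ 0.81200665 -0.58346393  0.01466429]
 [-0.32659343 -0.47505641 -0.8171035 ]
 [ 0.48371678  0.65870422 -0.57630445]] [-0.33150024  0.24666952  0.521824  ]
top 465.66839007454104 465.66839007454104 273.78804165319355 207.46360403914267 [[ 0.02081212 -0.99976758  0.00562465]
 [-0.99282778 -0.02132947 -0.11763526]
 [ 0.11772789 -0.00313607 -0.99304094]] [0.12970942 0.52477026 0.82314157]
wrist 359.02983559537375 359.02983559537375 286.4366871524118 209.35207261724247 [[ 0.43429693  0.90076822 -0.00167164]
 [ 0.86909944 -0.41853891  0.26361211]
 [ 0.23675377 -0.11593875 -0.96462732]] [-0.57255212 -0.02839686  0.39095567]
0.15 [ 2.65966614e+00  1.67114154e+00 -2.01795592e-03]
```

View pics/scene0.png

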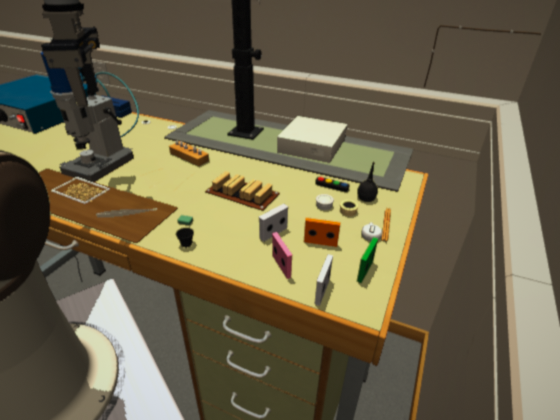

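View pics/top0.png

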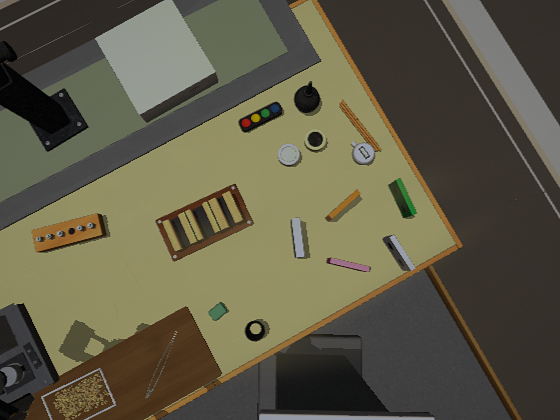

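View pics/wrist0.png

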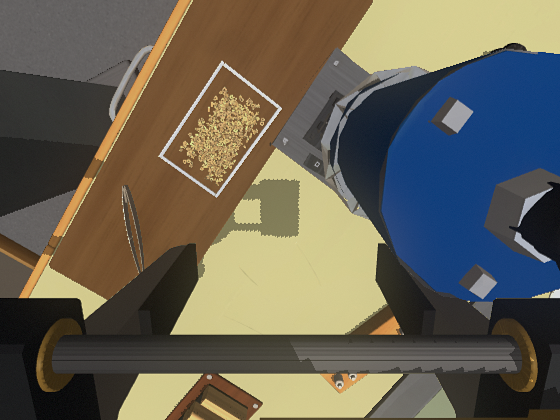

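The scene and top views show two grey plates, at about (298,238) and (400,252) in the top view. The rack is at (205,222). The pink, green and orange look-alikes are also in view. Next I'll enlarge the top view and get rough positions.

```bash
cat > h.py <<'E'
import numpy as np, cv2
from workcell import bot
def ray(d,uv,z):
    uv=np.atleast_2d(np.asarray(uv,float)); R=np.array(d["R"]);t=np.array(d["t"])
    c=-R.T@t; dirs=np.c_[(uv[:,0]-d["cx"])/d["fx"],(uv[:,1]-d["cy"])/d["fy"],np.ones(len(uv))]@R
    return c+dirs*((z-c[2])/dirs[:,2])[:,None]
def proj(d,X):
    p=np.atleast_2d(X)@np.array(d["R"]).T+np.array(d["t"])
    return np.c_[p[:,0]/p[:,2]*d["fx"]+d["cx"],p[:,1]/p[:,2]*d["fy"]+d["cy"]]
E
python3 - <<'E'
from h import *
d=bot.read_camera("top");im=d["pixels"]
cv2.imwrite("pics/topz.png",cv2.resize(im[170:290,150:430],None,fx=2.85,fy=2.85,interpolation=cv2.INTER_CUBIC))
print(ray(d,[(205,222)],0.03),ray(d,[(298,238),(400,252)],0.058),-np.array(d["R"]).T@d["t"])
E
```

```text
[[0.49255446 0.26582661 0.03      ]] [[ 0.46544019  0.09710808  0.058     ]
 [ 0.44464793 -0.08247626  0.058     ]] [0.42140024 0.14345378 0.8784152 ]
```

View pics/topz.png

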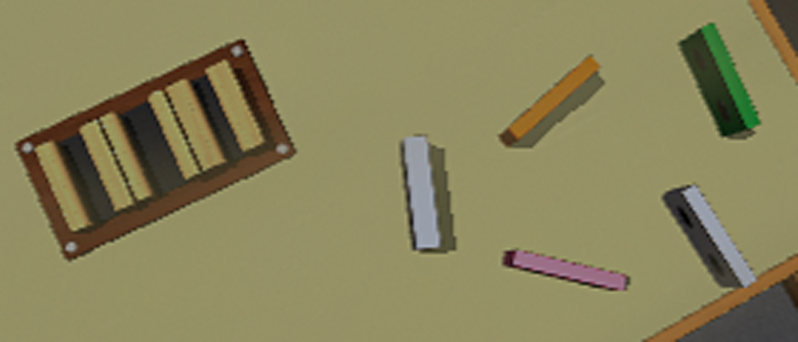

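```bash
cat >> h.py <<'E'
from scipy.spatial.transform import Rotation as Ro
def Rt(yaw):
    x=np.array([np.cos(yaw),np.sin(yaw),0]);z=np.array([0,0,-1.]);return np.c_[x,np.cross(z,x),z]
def rv(yaw): return Ro.from_matrix(Rt(yaw)).as_rotvec()
E
python3 - <<'E'
from h import *
d=bot.read_camera("wrist");R=np.array(d["R"]);c=-R.T@d["t"]
T=Ro.from_rotvec(bot.current_tool_rot()).as_matrix();p=np.array(bot.current_ee_pos())
print("cam in tool",T.T@(c-p)); print("cam axes in tool\n",T.T@R.T)
print(np.round(T,3), p, proj(d,[p]))
print("centre pix at z=.03", T.T@(ray(d,[(280,190)],0.03)[0]-p))
t=bot.read_camera("top")
for z,uv in((0.005,[(158,220),(232,186),(252,223),(175,259)]),):
    print(ray(t,uv,z))
E
```

```text
cam in tool [-0.00153397 -0.07538106 -0.16976037]
cam axes in tool
 [[ 9.99999856e-01 -3.70190124e-04 -3.87573347e-04]
 [ 4.59336999e-04  9.64560002e-01  2.63863208e-01]
 [ 2.76158194e-04 -2.63863348e-01  9.64560033e-01]]
[[ 0.434  0.901 -0.001]
 [ 0.901 -0.434 -0.001]
 [-0.001 -0.    -1.   ]] [0.24932511 0.51780199 0.21414829] [[289.59517352 263.93069927]]
centre pix at z=.03 [-0.00814948  0.00122681  0.18415532]
[[0.49654075 0.35784979 0.005     ]
 [0.56425975 0.22085269 0.005     ]
 [0.49464672 0.18105384 0.005     ]
 [0.4243785  0.32259896 0.005     ]]
```

```bash
python3 - <<'E'
from h import *
for y in (-1.11,2.03): print(y,bot.inverse_kinematics([.495,.27,.22],rv(y)))
q=bot.inverse_kinematics([.495,.27,.22],rv(2.03))
if q is None or abs(q[5])>2.5: y=-1.11
else: y=2.03
bot.goto([.495,.27,.22],rv(y)); d=bot.read_camera("wrist"); cv2.imwrite("pics/w_rack.png",d["pixels"])
import pickle; pickle.dump(d,open("w_rack.pkl","wb"))
bot.goto([.46,.09,.22],rv(0.1+0)); d=bot.read_camera("wrist"); cv2.imwrite("pics/w_p1.png",d["pixels"])
pickle.dump(d,open("w_p1.pkl","wb"))
print(bot.current_clock(),y,bot.current_joints())
E
```

```text
-1.11 [ 2.85064812e-01  1.25904184e-01  1.62227841e+00 -4.44089210e-16
  1.39341006e+00  1.39506481e+00]
2.03 [ 2.85064812e-01  1.25904184e-01  1.62227841e+00 -4.44089210e-16
  1.39341006e+00 -1.74493519e+00]
3.1833 2.03 [-6.45588744e-02 -1.28276687e-01  1.87610106e+00  1.15563111e-04
  1.39360464e+00 -1.66020345e-01]
```

View pics/w_rack.png

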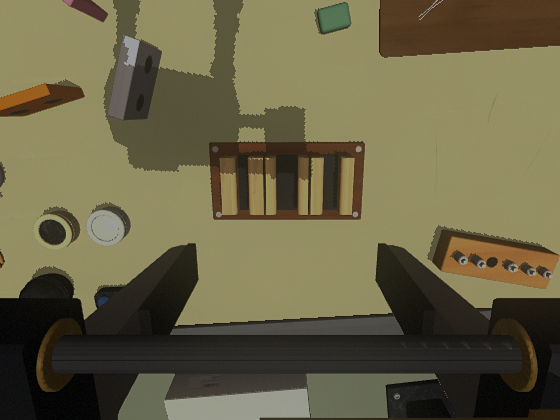

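View pics/w_p1.png

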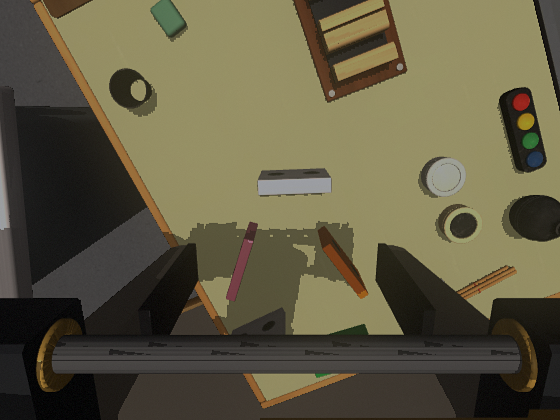

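Rack view: the board spans about cols 210–364 and rows 142–219. Of the three slots, the left one is narrow, the middle is wide and the right is medium. The first plate is at about (294,183) in the second picture, and its top face is lit. Now I'll measure the edges.

```bash
python3 - <<'E'
from h import *
import pickle
d=pickle.load(open("w_rack.pkl","rb"));im=d["pixels"]
cv2.imwrite("pics/w_rackz.png",cv2.resize(im[130:230,200:375],None,fx=4.5,fy=4.5,interpolation=cv2.INTER_CUBIC))
hsv=cv2.cvtColor(im,cv2.COLOR_BGR2HSV)
for r in (165,180,185,195,205): print(r,im[r,212:362,2].tolist())
d=pickle.load(open("w_p1.pkl","rb"));im=d["pixels"]
print(cv2.cvtColor(im,cv2.COLOR_BGR2HSV)[168:200,290])
E
```

```text
165 [51, 54, 57, 57, 54, 53, 52, 55, 101, 100, 95, 95, 94, 99, 104, 104, 105, 105, 108, 105, 100, 97, 88, 71, 45, 52, 39, 36, 37, 35, 34, 37, 35, 35, 34, 39, 87, 99, 103, 103, 106, 99, 97, 97, 95, 94, 102, 106, 103, 104, 96, 40, 42, 83, 112, 108, 107, 105, 103, 105, 102, 97, 95, 83, 41, 35, 35, 37, 34, 35, 33, 36, 36, 35, 33, 34, 34, 35, 37, 34, 35, 33, 35, 36, 34, 44, 83, 95, 101, 102, 106, 102, 110, 109, 109, 108, 90, 46, 50, 113, 116, 154, 152, 152, 152, 152, 152, 152, 152, 153, 154, 108, 43, 49, 51, 48, 49, 49, 48, 52, 52, 52, 51, 40, 40, 41, 52, 57, 60, 103, 138, 155, 152, 153, 153, 153, 154, 153, 153, 153, 155, 155, 76, 87, 87, 88, 88, 88, 87, 89]
180 [87, 88, 87, 88, 86, 86, 86, 86, 100, 156, 154, 152, 153, 153, 153, 151, 152, 153, 151, 151, 152, 152, 153, 143, 77, 67, 62, 43, 44, 46, 43, 46, 45, 45, 36, 35, 81, 141, 153, 152, 152, 152, 152, 151, 152, 151, 150, 153, 151, 153, 155, 77, 37, 73, 159, 152, 153, 151, 152, 152, 153, 154, 156, 147, 56, 42, 45, 45, 47, 44, 45, 48, 46, 46, 48, 45, 46, 45, 48, 47, 46, 47, 35, 34, 33, 46, 110, 142, 153, 153, 155, 152, 115, 155, 156, 156,
[... 2065 characters left out ...]
 153, 151, 153, 152, 153, 152, 152, 155, 156, 107, 45, 50, 50, 51, 50, 50, 50, 52, 52, 53, 41, 41, 42, 45, 59, 57, 87, 125, 151, 154, 154, 153, 152, 153, 153, 153, 153, 155, 155, 107, 82, 83, 82, 83, 84, 85, 84, 80, 89]
[[ 26  83 148]
 [ 23  70 106]
 [ 15  35  72]
 [ 20  41  75]
 [ 19  38  74]
 [ 23  41  74]
 [ 18  44  75]
 [ 20  40  77]
 [ 15  40  77]
 [ 20  43  72]
 [ 20  36  84]
 [ 16  18 159]
 [109  12 164]
 [111  11 162]
 [111  11 162]
 [110  10 161]
 [111  11 162]
 [111  11 162]
 [108   8 162]
 [105   6 159]
 [102   8 159]
 [110  10 161]
 [110   9 162]
 [110   5 159]
 [ 60   2 158]
 [ 50   5 153]
 [ 25  76  74]
 [ 26  83  98]
 [ 26  83 153]
 [ 26  82 150]
 [ 26  82 149]
 [ 27  83 148]]
```

View pics/w_rackz.png

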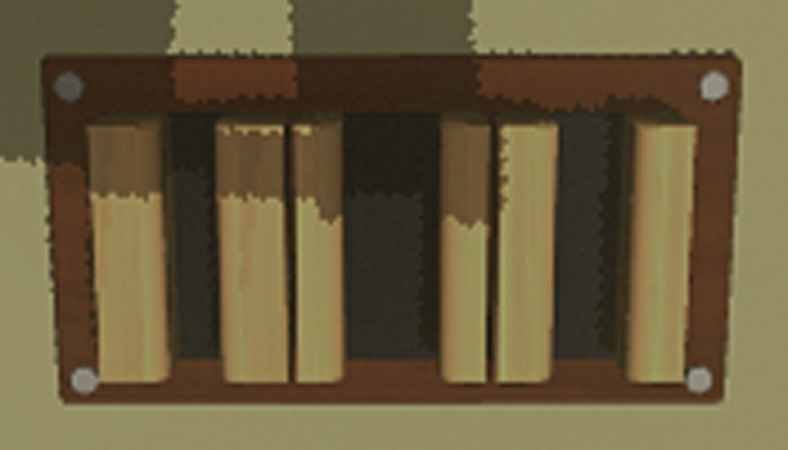

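```bash
python3 - <<'E'
from h import *
import pickle
d=pickle.load(open("w_rack.pkl","rb"))
def Z(x,y): return ((x+.5)/4.5-.5+200,(y+.5)/4.5-.5+130)
b=ray(d,[Z(42,57),Z(741,57),Z(724,402),Z(62,402)],.005)
print(b, b.mean(0)); L=np.linalg.norm
print("sides",L(b[1]-b[0]),L(b[2]-b[3]),L(b[3]-b[0]),L(b[2]-b[1]))
xs=(b[3]-b[0]+b[2]-b[1]); ys=b[1]-b[0]+b[2]-b[3]
print("ang short",np.arctan2(xs[1],xs[0]),"long",np.arctan2(ys[1],ys[0]))
# block tops
t=ray(d,[(263.9,185),(309.3,185)],.03); print("gap spacing",L(t[1]-t[0]))
w=ray(d,[Z(86,124),Z(695,124),Z(683,381),Z(97,381)],.03); print(w,w.mean(0))
print("sides",L(w[1]-w[0]),L(w[2]-w[3]),L(w[3]-w[0]),L(w[2]-w[1]))
xs=(w[3]-w[0]+w[2]-w[1]); ys=w[1]-w[0]+w[2]-w[3]
print(np.arctan2(xs[1],xs[0]),np.arctan2(ys[1],ys[0]))
t=ray(d,[(263.9,165),(264.5,205),(309.5,165),(308.5,205)],.03);print(np.arctan2(*(t[1]-t[0])[[1,0]]),np.arctan2(*(t[3]-t[2])[[1,0]]))
for f in ("scene","top"):
    c=bot.read_camera(f); print(f,proj(c,w),proj(c,b))
# plate 1
d=pickle.load(open("w_p1.pkl","rb"));im=d["pixels"]
h=cv2.cvtColor(im,cv2.COLOR_BGR2HSV); m=((h[...,1]<30)&(h[...,2]>135)).astype(np.uint8); m[:160]=0;m[205:]=0;m[:,:240]=0;m[:,350:]=0
cs,_=cv2.findContours(m,0,cv2.CHAIN_APPROX_NONE); c=max(cs,key=cv2.contourArea)
P=ray(d,c[:,0,:],.058)[:,:2]; r=cv2.minAreaRect((P*1000).astype(np.float32)); print("plate1",r, len(cs))
E
```

```text
[[0.49118684 0.17745446 0.005     ]
 [0.41844081 0.3247116  0.005     ]
 [0.49407993 0.36276604 0.005     ]
 [0.56701822 0.21508997 0.005     ]] [0.49268145 0.27000551 0.005     ]
sides 0.1642457033510582 0.16470645229194494 0.08465712488404488 0.0846724157163666
ang short 0.4634083239926589 long 2.029597864210646
gap spacing 0.0463214471572966
[[0.49618451 0.19581562 0.03      ]
 [0.43627683 0.31708908 0.03      ]
 [0.48946225 0.34355539 0.03      ]
 [0.54961827 0.22176078 0.03      ]] [0.49288546 0.26955522 0.03      ]
sides 0.13526337971348265 0.1358406116220512 0.05939964050845525 0.05940668102717458
0.4568860225994848 2.0295930049574267
0.457264121892472 0.4508948022531674
scene [[259.12748672 196.53121597]
 [210.97580541 181.65409943]
 [224.8633294  171.17736563]
 [271.72767884 184.83503499]] [[261.86597177 209.94563628]
 [203.89079455 191.20339632]
 [223.42497866 176.08366679]
 [279.03214834 192.64259318]]
top [[243.38802713 220.83417011]
 [175.51385159 252.35166149]
 [162.3369145  222.78411677]
 [230.12357464 191.62280022]] [[253.86598382 224.87504707]
 [173.71792642 262.18615643]
 [155.31721656 221.24850718]
 [235.08050334 184.63079991]]
plate1 ((464.68548583984375, 96.5090560913086), (68.19376373291016, 14.138148307800293), 7.882986068725586) 1
```

The measured sizes agree with the given ones: board 164×85 mm, block tops 135×59 mm, pitch 46 mm, plate 1 68×14 mm. So plate 1 is the 15 mm spacer. The slots from low y to high y are 12, 22 and 17. Next I'll grasp plate 1.

```bash
cat >> h.py <<'E'
ANG=0.459; C=np.array([.4928,.2698]); LD=np.array([np.cos(ANG+np.pi/2),np.sin(ANG+np.pi/2)]); XD=np.array([np.cos(ANG),np.sin(ANG)])
S17=C+.046*LD; S12=C-.046*LD; YR=ANG+np.pi/2
def F(): return np.round(bot.current_contact_force(),1)
E
python3 - <<'E'
from h import *
p=[.4647,.0965]; y=.1376+np.pi/2
bot.set_gripper(.42)
bot.goto([*p,.12],rv(y)); print(F(),bot.current_joints())
bot.line_to([*p,.028],max_speed=.08); print(F(),bot.current_ee_pos())
bot.set_gripper(0,30); print("open",bot.current_opening()*92,F())
bot.line_to([*p,.12],max_speed=.1); print("open",bot.current_opening()*92,F(),bot.current_clock())
d=bot.read_camera("wrist"); cv2.imwrite("pics/w_g1.png",d["pixels"])
E
```

```text
[-0.5 -0.5  0.9] [-5.06747316e-02 -7.10311835e-03  1.96757308e+00 -4.30634831e-06
  1.18056973e+00 -1.75827509e+00]
[ 0.4  0.5 -0.1] [0.46528692 0.09646031 0.02856996]
open 14.86938912571395 [-0.4  0.4  0.8]
open 14.836502581660286 [-0.  -0.7 -1.6] 8.4417
```

View pics/w_g1.png

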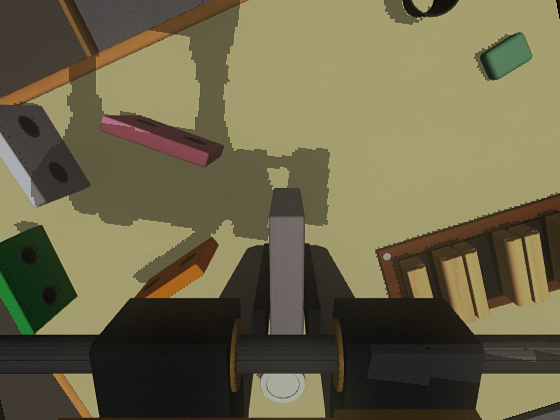

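The plate is held at 14.85 mm. Next I'll move above the 17 mm slot.

```bash
python3 - <<'E'
from h import *
bot.line_to([.4647,.0965,.15],max_speed=.15)
bot.goto([*S17,.15],rv(YR)); 
bot.line_to([*S17,.075],max_speed=.1); print(F(),bot.current_ee_pos(),bot.current_joints()[5],bot.current_clock())
for n in ("wrist","scene"):
    d=bot.read_camera(n); im=d["pixels"]
    if n=="scene": im=cv2.resize(im[130:230,150:320],None,fx=4.5,fy=4.5,interpolation=cv2.INTER_CUBIC)
    cv2.imwrite(f"pics/h1_{n}.png",im)
E
```

```text
[-0.4  0.2 -1.1] [0.47305017 0.31120066 0.07572882] -1.6611355434691093 10.6083
```

View pics/h1_wrist.png

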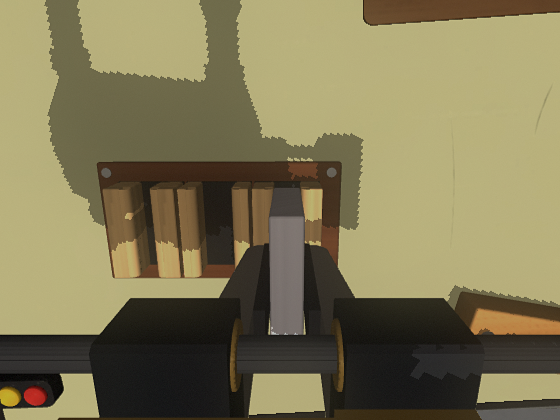

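View pics/h1_scene.png

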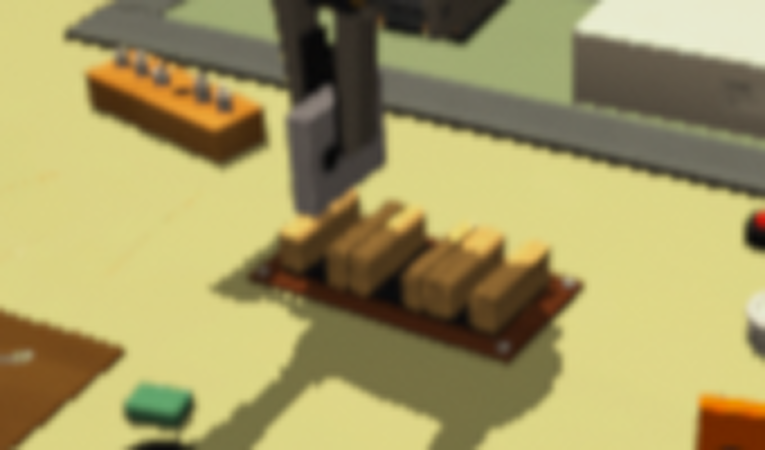

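The plate is centred over the right-hand (17 mm) slot: its bottom spans cols 274–299 and the block about 252–322. Now I'll insert it with force monitoring.

```bash
cat >> h.py <<'E'
def insert(s,z0,zf,lim=12):
    z=z0
    while z>zf+1e-6:
        z=max(zf,z-.004); bot.line_to([*s,z],max_speed=.04); f=F()
        print(round(z,3),f,np.round(np.array(bot.current_ee_pos())*1000,1))
        if np.abs(f[2])>lim or np.hypot(f[0],f[1])>lim: print("STOP");break
    return z
E
python3 - <<'E'
from h import *
insert(S17,.06,.036); print(bot.current_clock(), bot.current_opening()*92)
E
```

```text
0.056 [-0.4  0.3 -1.6] [472.3 311.   55.8]
0.052 [-0.2  0.5 -1.5] [472.2 311.   51.8]
0.048 [ 0.2  0.4 -1.2] [472.1 310.9  47.7]
0.044 [-0.4  0.3 -1.2] [472.1 310.9  43.6]
0.04 [ 0.9  0.1 -1. ] [472.1 310.9  39.6]
0.036 [ 0.5  0.5 -1.5] [472.8 311.2  36.1]
12.5833 14.848788391652905
```

```bash
python3 - <<'E'
from h import *
bot.line_to([*S17,.0352],max_speed=.03); print(F())
bot.set_gripper(.3); print(bot.current_opening()*92,F())
bot.line_to([*S17,.15],max_speed=.15)
import pickle
d=bot.read_camera("wrist"); cv2.imwrite("pics/w_r1.png",d["pixels"]);pickle.dump(d,open("w_r1.pkl","wb"))
t=bot.read_camera("top"); pickle.dump(t,open("top1.pkl","wb"))
bot.set_gripper(.42)
p=[.40,-.06]   # look at plate 2 from the robot side
p2=[.4446,-.0825]
for y in (.5+np.pi/2,.5-np.pi/2): print(bot.inverse_kinematics([*p2,.22],rv(y)))
bot.goto([*p2,.20],rv(.5+np.pi/2))
d=bot.read_camera("wrist"); cv2.imwrite("pics/w_p2.png",d["pixels"]);pickle.dump(d,open("w_p2.pkl","wb"))
print(bot.current_clock())
E
```

```text
[-2.2 -1.1  5.3]
27.3523945148867 [-0.2 -0.   0.5]
[-0.45183716 -0.17537814  1.91786709  0.          1.3991037  -2.52263348]
[-4.51837157e-01 -1.75378136e-01  1.91786709e+00 -4.44089210e-16
  1.39910370e+00  6.18959170e-01]
16.1333
```

View pics/w_r1.png

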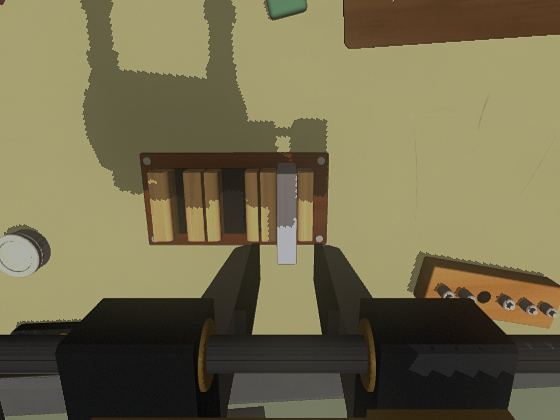

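View pics/w_p2.png

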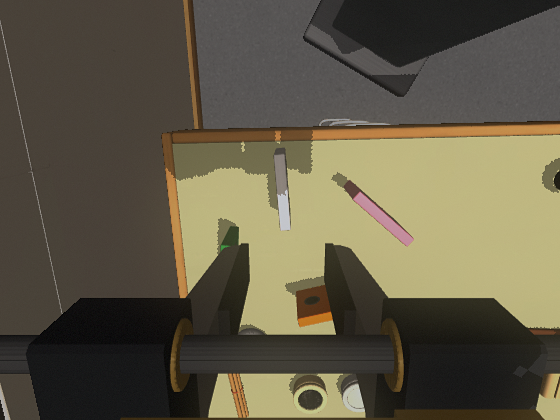

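The 15 mm plate stands in the right-hand slot, with its top at cols 277–297 and rows 163–264. Plate 2's top runs from (281,150) to (285,230) and is partly shaded. Now I'll measure both.

```bash
python3 - <<'E'
from h import *
import pickle
def meas(f,box,z):
    d=pickle.load(open(f,"rb"));im=d["pixels"];h=cv2.cvtColor(im,cv2.COLOR_BGR2HSV)
    x0,x1,y0,y1=box
    sub=im[y0:y1,x0:x1].astype(int); s=(sub.max(2)-sub.min(2))
    m=((s<22)&(sub.max(2)>72)).astype(np.uint8)
    m=cv2.morphologyEx(m,cv2.MORPH_OPEN,np.ones((3,3)))
    cs,_=cv2.findContours(m,0,cv2.CHAIN_APPROX_NONE); c=max(cs,key=cv2.contourArea)[:,0,:]+[x0,y0]
    print(f,c.min(0),c.max(0)); P=ray(d,c,z)[:,:2]; r=cv2.minAreaRect((P*1000).astype(np.float32)); print(r)
    cv2.imwrite("pics/m_"+f[:-4]+".png",cv2.resize(np.hstack([sub.astype(np.uint8),cv2.cvtColor(m*255,8)]),None,fx=4,fy=4,interpolation=0))
    return np.array(r[0])/1000
c=meas("w_r1.pkl",(268,305,150,272),.066); print("rack-frame offs",(c-S17)@XD,(c-S17)@LD)
meas("w_p2.pkl",(255,310,142,240),.058)
E
```

```text
w_r1.pkl [277 174] [296 263]
((472.5294189453125, 311.23724365234375), (68.41386413574219, 14.184496879577637), 25.876100540161133)
rack-frame offs 0.00018635195667666868 0.0001292411681202767
w_p2.pkl [274 149] [289 229]
((439.4212646484375, -89.23766326904297), (72.94705963134766, 10.124524116516113), 33.10683059692383)
```

View pics/m_w_p2.png

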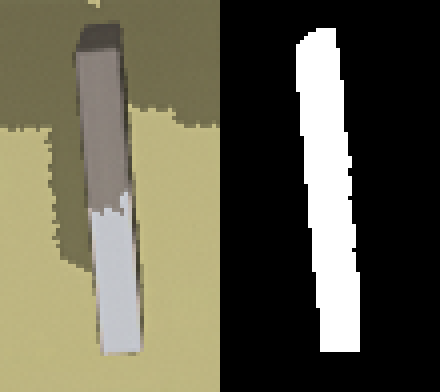

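```bash
python3 - <<'E'
from h import *
import pickle
d=pickle.load(open("w_p2.pkl","rb"))
uv=[(x/4+255-.5,y/4+142-.5) for x,y in((76,50),(123,50),(142,353),(102,353))]
w=ray(d,uv,.058);L=np.linalg.norm
print(w,w.mean(0),L(w[1]-w[0]),L(w[2]-w[3]),L(w[3]-w[0]),L(w[2]-w[1]))
v=w[3]-w[0]+w[2]-w[1];print(np.arctan2(v[1],v[0]))
t=pickle.load(open("top1.pkl","rb"));print(proj(t,w))
cv2.imwrite("pics/t1z.png",cv2.resize(t["pixels"][220:290,360:440],None,fx=7,fy=7,interpolation=cv2.INTER_CUBIC))
E
```

```text
[[ 0.41472642 -0.11100361  0.058     ]
 [ 0.40985665 -0.10209635  0.058     ]
 [ 0.46827929 -0.06526954  0.058     ]
 [ 0.47266647 -0.07329547  0.058     ]] [ 0.44138221 -0.08791624  0.058     ] 0.010151552176871264 0.009146740639789598 0.06912996998653513 0.06906097478879242
0.5696961903807476
[[416.47749633 269.51502952]
 [411.43120529 272.21767837]
 [390.10079053 238.33434688]
 [394.62474067 235.94175741]]
```

View pics/t1z.png

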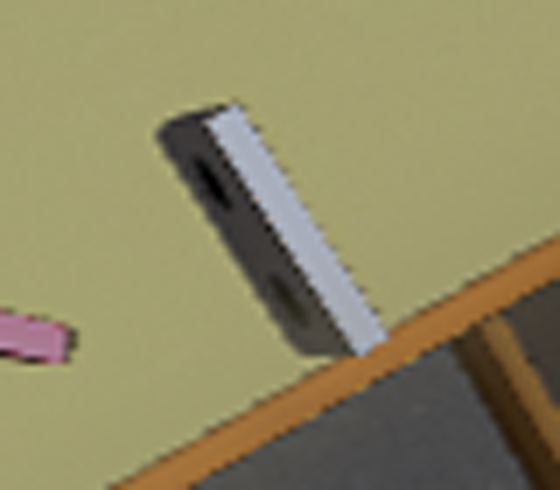

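Both views agree within about 1 px: plate 2 is 69×9.6 mm, centred at (0.441,-0.088), at angle 0.570. Next I'll grasp it and carry it over.

```bash
python3 - <<'E'
from h import *
p=[.4411,-.0879]; y=.570+np.pi/2
bot.goto([*p,.12],rv(y)); bot.line_to([*p,.028],max_speed=.08); print(F(),bot.current_ee_pos())
bot.set_gripper(0,30); print("open",bot.current_opening()*92,F())
bot.line_to([*p,.16],max_speed=.12); print("open",bot.current_opening()*92,F())
bot.goto([*S12,.16],rv(YR)); bot.line_to([*S12,.075],max_speed=.1); print(F(),bot.current_ee_pos(),bot.current_clock())
d=bot.read_camera("wrist"); cv2.imwrite("pics/h2.png",d["pixels"])
E
```

```text
[-0.   0.1  0.1] [ 0.4415628  -0.08812669  0.02850983]
open 9.659438729037026 [ 0.3 -0.2  0.9]
open 9.796080726746526 [-0.1  1.  -1.7]
[-0.4 -0.4 -1.3] [0.51387506 0.2286775  0.07579053] 21.875
```

View pics/h2.png

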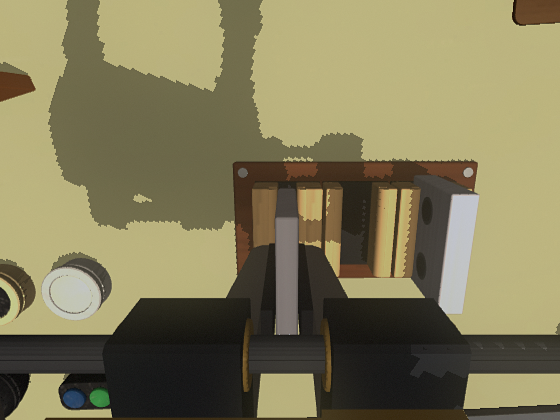

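The plate (bottom at cols 277–296) is centred over the left block (about 252–322). Plate 1 stands clear on the right at (445,240). Now I'll insert it and release.

```bash
python3 - <<'E'
from h import *
import pickle
z=insert(S12,.06,.036)
if z<.0361:
    bot.line_to([*S12,.0352],max_speed=.03); print(F(),bot.current_opening()*92)
    bot.set_gripper(.28); print(F())
    bot.line_to([*S12,.17],max_speed=.15)
    bot.goto([*C,.22],rv(YR))
    d=bot.read_camera("wrist"); cv2.imwrite("pics/f_w.png",d["pixels"]);pickle.dump(d,open("f_w.pkl","wb"))
    s=bot.read_camera("scene"); cv2.imwrite("pics/f_s.png",cv2.resize(s["pixels"][130:230,150:320],None,fx=4.5,fy=4.5,interpolation=cv2.INTER_CUBIC))
print(bot.current_clock())
E
```

```text
0.056 [-0.2  0.6 -1.1] [513.1 228.5  55.9]
0.052 [ 1.1  0.5 -1.5] [513.  228.5  51.8]
0.048 [-0.3  0.4 -0.9] [512.9 228.5  47.6]
0.044 [ 0.1 -0.7 -1.2] [512.9 228.5  43.6]
0.04 [-0.9 -0.1 -0.6] [512.9 228.5  39.6]
0.036 [ 1.5 -0.5 -0.3] [513.5 228.6  36.1]
[-1.4 -0.3  5.5] 9.560026989464042
[ 0.6 -0.1  0.4]
26.0083
```

View pics/f_w.png

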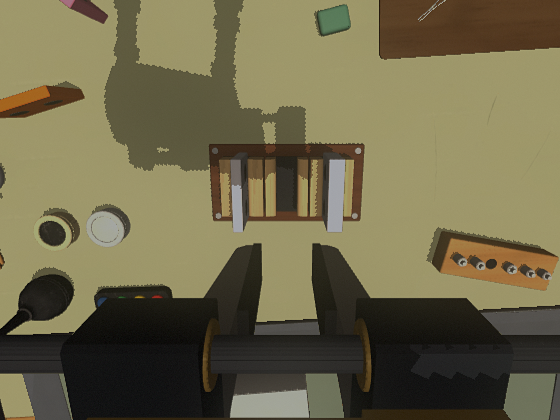

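View pics/f_s.png

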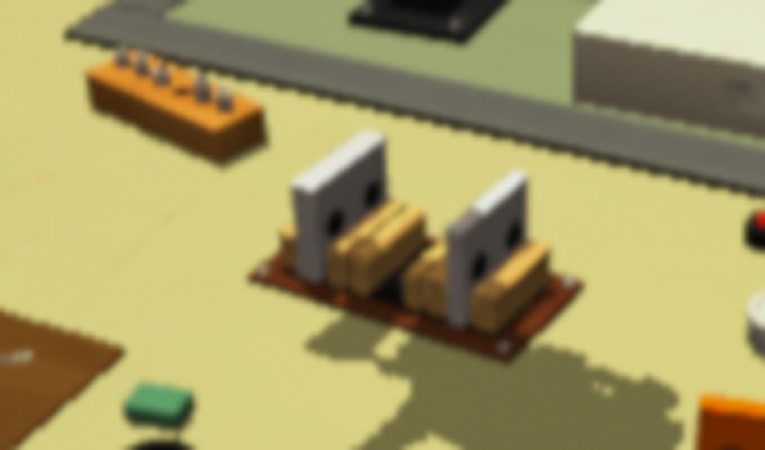

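Both plates stand upright in the outer slots, with tops at about (238,193) and (335,193), and the middle slot is empty. I'll do one numeric check of positions, then hand in.

```bash
python3 - <<'E'
from h import *
import pickle
d=pickle.load(open("f_w.pkl","rb"));im=d["pixels"].astype(int)
for (x0,x1),s in (((226,250),S12),((318,352),S17)):
    sub=im[146:240,x0:x1]; m=(((sub.max(2)-sub.min(2))<22)&(sub.max(2)>75)).astype(np.uint8)
    cs,_=cv2.findContours(m,0,cv2.CHAIN_APPROX_NONE); c=max(cs,key=cv2.contourArea)[:,0,:]+[x0,146]
    r=cv2.minAreaRect((ray(d,c,.066)[:,:2]*1000).astype(np.float32)); o=np.array(r[0])/1000-s
    print(c.min(0),c.max(0),r, "along,across mm",o@XD*1000,o@LD*1000,"rack deg",np.degrees(ANG))
bot.hold(.3); print(F()); bot.job_done()
E
```

```text
[230 159] [242 231] ((513.1505737304688, 228.5791778564453), (68.40003204345703, 9.667448043823242), 26.264820098876953) along,across mm -0.018752896914457255 0.02933894668612144 rack deg 26.298762796504786
[327 159] [344 231] ((472.48016357421875, 310.6228942871094), (68.40674591064453, 14.414267539978027), 26.236982345581055) along,across mm -0.12999389851616483 -0.39969789646821985 rack deg 26.298762796504786
[ 0.1 -0.1  0.4]
the job is handed in; nothing more can be done
```

I put the 15 mm spacer in the 17 mm slot and the 10 mm spacer in the 12 mm slot, left the 22 mm slot empty, and handed the job in at about 26 s of the 64 s. No verdict is reported, so the result rests on these checks:

- **Position:** in the last picture both spacers are within 0.5 mm of their slot centres, along and across, and within 0.1° of the slot direction.
- **Seating:** each spacer pressed the slot floor at about 5 N before I let go. Both stood upright in the last scene picture. The measured top faces, 68 × 14.4 mm and 68 × 9.7 mm, fit spacers seated on the floor.
- **Robot:** after release the gripper was clear above the rack, with about 0.4 N on the tool, which is reading noise.

No check failed. The two camera views of the 10 mm spacer differed by about 1 pixel (1–2 mm), within the stated calibration.

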